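# Park the microscope optics in their trays

### The job

Put the four loose microscope parts away: set the large objective, the small objective, the filter cube and the filter slider each in the parking tray of its own shape and size, standing flat on the tray's floor as it stood on the table, inside the rim and square with the tray. Keep the parts upright and set them down gently, never dropping them, and leave the oil bottle and the specimen dish where they stand.

Things in the scene. Friction and masses are not known exactly. Their poses are not given: they have to be found in the camera images.
- objective_large: the large microscope objective: an upright steel cylinder with black bands, diameter 56 mm and straight-sided up to 46 mm, then tapering to a lens nose, 62 mm tall in all, about 0.35 kg. Origin: centre of its underside; z up along its axis. Stands loose on the table.
- objective_small: the small microscope objective: an upright steel cylinder with black bands, diameter 36 mm and straight-sided up to 42 mm, then tapering to a lens nose, 58 mm tall in all, about 0.14 kg. Origin: centre of its underside; z up along its axis. Stands loose on the table.
- filter_cube: the filter cube: a black block 46 x 46 mm, 48 mm tall, with a round metal-rimmed window on top, about 0.13 kg. Origin: centre of its underside; z up, x and y square to its sides. Loose, at any yaw; it may go in its tray in any of the four quarter turns.
- filter_slider: the filter slider: an aluminium bar 110 mm long (its x), 26 mm wide (its y), 24 mm tall, with three round dark filters along its top, about 0.16 kg. Origin: centre of its underside; z up. Loose; it may go in its tray either way round.
- tray_large: the larger of the two round parking trays, inside diameter 72 mm, outside 82 mm, fixed to the table, for the large objective. The tray has a 3 mm floor with a white inlay and a black rim whose top is 7 mm above the table. Origin: centre of its underside, on the table; z up.
- tray_small: the smaller of the two round parking trays, inside diameter 52 mm, outside 62 mm, fixed to the table, for the small objective. The tray has a 3 mm floor with a white inlay and a black rim whose top is 7 mm above the table. Origin: centre of its underside, on the table; z up.
- tray_cube: the square parking tray, inside 62 x 62 mm, outside 72 x 72 mm, fixed to the table, for the filter cube. x and y square to its sides. The tray has a 3 mm floor with a white inlay and a black rim whose top is 7 mm above the table. Origin: centre of its underside, on the table; z up.
- tray_slider: the long parking tray, inside 126 mm (its x) by 42 mm (its y), outside 136 x 52 mm, fixed to the table, for the filter slider. The tray has a 3 mm floor with a white inlay and a black rim whose top is 7 mm above the table. Origin: centre of its underside, on the table; z up.
- oil_bottle: a small amber immersion-oil bottle with a black cap, diameter 24 mm, 58 mm tall, standing loose among the parts; not to be moved. Origin: centre of its underside. (Other small clutter: a white coverslip box 26 x 26 x 18 mm near the middle of the work area and a black lens cap, diameter 32 mm, 9 mm high, nearer the robot; all other clutter stands outside the work area.)
- dish: a small round glass specimen dish with a clear cover, diameter 35 mm, 11 mm tall, standing loose among the parts; not to be moved. Origin: centre of its underside.
Things that resemble listed ones, but are neither listed nor needed, are in the scene too. Leave any green or turquoise look-alike of the tray_slider alone. Leave any purple look-alike of the tray_cube alone.

How it is judged:
At the end, for the whole second after the job is handed in: Each part rests in its own tray, within 12 mm of its centre, underside 1 to 5.5 mm above the tray's underside (floor 3 mm), upright within 0.06 rad; cube (any quarter turn) and slider (either way) within 0.25 rad of square; bottle and dish within 20 mm of their start, upright within 0.2 rad (horizontal distance between objective_large and tray_large below 0.012 m and z of objective_large in the frame of tray_large between 0.001 and 0.0055 m and angle between each of objective_large, objective_small, filter_cube, filter_slider's own z axis and vertical below 0.06 rad and linear speed of each of objective_large, objective_small, filter_cube, filter_slider below 0.02 m/s and angular speed of each of objective_large, objective_small, filter_cube, filter_slider below 0.2 rad/s and horizontal distance between objective_small and tray_small below 0.012 m and z of objective_small in the frame of tray_small between 0.001 and 0.0055 m and horizontal distance between filter_cube and tray_cube below 0.012 m and z of filter_cube in the frame of tray_cube between 0.001 and 0.0055 m and horizontal distance between filter_slider and tray_slider below 0.012 m and z of filter_slider in the frame of tray_slider between 0.001 and 0.0055 m and (angle between the x axis of filter_cube and the x axis of tray_cube, either way round below 0.25 rad or angle between the x axis of filter_cube and the y axis of tray_cube, either way round below 0.25 rad) and angle between the x axis of filter_slider and the x axis of tray_slider, either way round below 0.25 rad and distance of each of oil_bottle, dish from where it was at the start of the episode below 0.02 m and angle between each of oil_bottle, dish's own z axis and vertical below 0.2 rad); the robot touches nothing.
It fails at once if the oil bottle is pushed away or knocked over (distance of oil_bottle from where it was at the start of the episode above 0.02 m or angle between oil_bottle's own z axis and vertical above 0.5 rad).
It fails at once if the specimen dish is pushed away or knocked over (distance of dish from where it was at the start of the episode above 0.02 m or angle between dish's own z axis and vertical above 0.5 rad).
It fails at once if one of the four parts is tipped far over (more than 40 degrees) (angle between any of objective_large, objective_small, filter_cube, filter_slider's own z axis and vertical above 0.7 rad).
It fails at once if one of the four parts is dropped from more than about 30 mm ((linear speed of objective_large above 0.8 m/s and contact force between objective_large and the fingers below 0.05 N) or (linear speed of objective_small above 0.8 m/s and contact force between objective_small and the fingers below 0.05 N) or (linear speed of filter_cube above 0.8 m/s and contact force between filter_cube and the fingers below 0.05 N) or (linear speed of filter_slider above 0.8 m/s and contact force between filter_slider and the fingers below 0.05 N)).
It also fails if it takes over 102 s, if anything falls off the work surface, if the arm or the gripper's body presses on something with over 40 N, if the wrist force passes 120 N, or if a joint passes its speed limit or range.

### The arm

A 6-joint arm with a two-finger parallel gripper is mounted at the origin on the work surface. World frame = base frame: x ahead of the robot, y to its left, z up, the work surface at z = 0. Lengths are in m, angles in rad, forces in N, time in s.
With the tool pointing down it reaches from about 0.375 to 0.75 m from the base axis. Payload 9 kg.
Tool frame: the origin (TCP) lies midway between the tips of the shut fingers; the grasp point (between the pads) lies 19 mm behind it; z points along the fingers, x is the direction in which the jaws open and shut, and the axes are right-handed (so a half turn about z gives the same grasp; the last joint's range is limited). The gripper opens to 85 mm and grips with 20 to 120 N. Pads are 22 mm wide; open, the fingers measure 114 mm over their backs; the gripper's body (76 mm by 85 mm) begins 54 mm behind the grasp point. The pads swing forward as they close: fully open they stand 13 mm farther back than shut.
Start: joints at [-1.4, 0.104, 0.097, 1.564, 0, 1.353], TCP at [0.227, -0.555, 0.231] pointing down, gripper open.
Joint ranges: [-2.99, 2.99], [-0.84, 1.86], [-1.1, 1.16], [-1.84, 2.11], [-1.51, 1.56], [-3.14, 3.14]. Speed limits (rad/s): [2.22, 2.22, 2.57, 3.14, 3.14, 3.14].

### API

Orientations are given as a rotation vector (axis times angle).
In Python, from bench import r gives the robot as it stands. The module is installed in compiled form; this text tells all that it offers. Calls block until the motion is done:
- r.reach(position, orientation): joint-space move of the TCP to a pose.
- r.line_to(position, attitude=None, v=0.15): straight line of the TCP; attitude=None keeps the orientation; v is the mean speed in m/s.
- r.movej(angles): joint-space move.
- r.grip(opening): finger opening in m; the grip force is fixed at half the most; returns when the fingers have stopped.
- r.wait(seconds).
- r.solve_ik(position, orientation): joint angles nearest the present ones, or None.
- r.read_camera(name): name is "scene" or "top"; returns a dict with "pixels" (420x560x3 uint8, red, green, blue), "vfov" (degrees; the focal length in pixels is half the picture's height over the tangent of half this angle, whatever the lens; pixels are square), "cx", "cy" (the principal point, pixels), "R" (3x3) and "t" (3): a world point X has camera coordinates R X + t. Camera axes: x right, y down, z forward; pixel columns grow to the right and rows downward; lengths in m; the calibration is good to about 2 mm. A picture is of the moment at which its call begins. There is no depth.
A pose or a line that the arm cannot do raises r.MotionError and nothing moves.
- r.job_done(): hands the job in, once; it reports no verdict.
Readings, each from a call of its own:
- r.read_time_s(): time.
- r.read_qpos(): joint angles.
- r.read_dq(): joint speeds.
- r.read_joint_efforts(): joint torques, N m.
- r.read_ee_pos(): TCP position.
- r.read_ee_rot(): TCP orientation.
- r.read_contact_force(): force on the tool from outside, world axes, zero at the start.
- r.read_moment(): the same for the moment, N m.
- r.read_grip_width(): finger opening in m.
Only numpy, scipy, OpenCV 4.12 (cv2) and the standard library are available. Lean on these libraries where they do the work, as an engineer would, in place of code of your own. Each camera call takes 0.05 s, during which the arm holds its last target.

## Working session

There is one attempt and no reset: what is moved stays moved. The work goes in short steps, each a Python script; the robot and the scene stay as the last script left them, time stands still between calls to the robot, and variables do not carry over. Pictures are saved under pics/ and viewed, and the job is handed in when it is done.

```bash
mkdir -p pics; python3 - <<'E'
from bench import r
import cv2, pickle
for n in("scene","top"):
    d=r.read_camera(n); cv2.imwrite(f"pics/{n}0.png",cv2.resize(d["pixels"][:,:,::-1],(800,600),interpolation=cv2.INTER_CUBIC))
    pickle.dump(d,open(f"{n}0.pkl","wb")); print(n,d["vfov"],d["cx"],d["cy"],d["R"],d["t"])
print(r.read_time_s(),r.read_ee_rot())
E
```

```text
scene 51.84094838595782 287.81688696174643 208.8906443432828 [[ 0.09123383  0.9957804   0.0098889 ]
 [ 0.7640887  -0.06363091 -0.6419654 ]
 [-0.63862732  0.06612496 -0.76666984]] [-6.05890315e-04 -3.35141474e-01  1.49968518e+00]
top 44.39562676421783 288.2777327244119 203.96029883136217 [[-0.00277969 -0.99997523  0.00646598]
 [-0.98505744  0.00162463 -0.17221849]
 [ 0.17220372 -0.00684807 -0.98503755]] [-0.03229882  0.47438169  1.56135996]
0.1 [-2.60800092e+00  1.75002210e+00  1.20640783e-03]
```

View pics/top0.png

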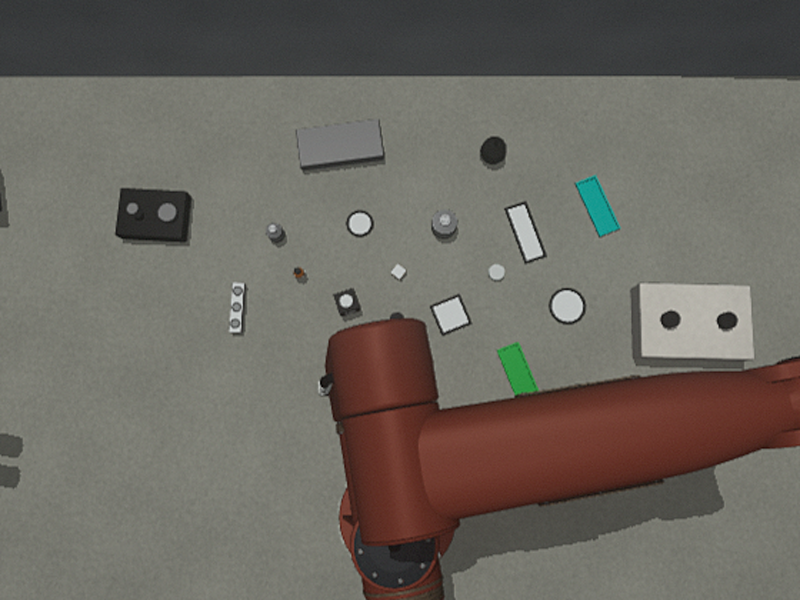

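View pics/scene0.png

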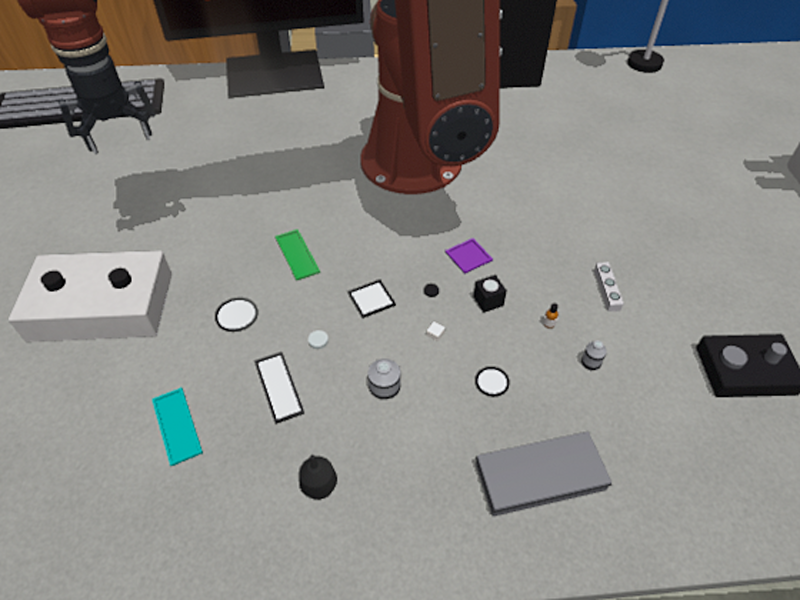

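The top view (800x600) shows the large objective at (444,223), small objective (275,233), cube (346,302) and slider (237,308). The trays are at (567,306) large, (360,223) small, (450,315) square and (525,232) long. The bottle is at (298,272), the dish at (496,272) and the box at (399,272). Next I'll zoom in for precise measurements.

```bash
cat > h.py <<'E'
import numpy as np, cv2, pickle
def load(n): return pickle.load(open(n,"rb"))
def f(d): return 210/np.tan(np.radians(d["vfov"]/2))
def ray(d,uv,z):
    uv=np.atleast_2d(uv).astype(float); F=f(d)
    c=np.c_[(uv[:,0]-d["cx"])/F,(uv[:,1]-d["cy"])/F,np.ones(len(uv))]
    R=np.array(d["R"]);t=np.array(d["t"]); o=-R.T@t; w=c@R
    return (o+w*((z-o[2])/w[:,2])[:,None])[:,:2]
def proj(d,X):
    X=np.atleast_2d(X); c=X@np.array(d["R"]).T+np.array(d["t"]); F=f(d)
    return c[:,:2]/c[:,2:]*F+[d["cx"],d["cy"]]
def crop(d,c,h,k):
    u,v=int(c[0]),int(c[1]); p=d["pixels"][v-h:v+h,u-h:u+h,::-1]
    return cv2.resize(p,None,fx=k,fy=k,interpolation=cv2.INTER_CUBIC)
E
python3 - <<'E'
from h import *
T=load("top0.pkl");S=load("scene0.pkl")
for d,n,seeds in((T,"top",dict(large=(567,306),small=(360,223),sq=(450,315),long=(525,232))),(S,"scene",dict(large=(237,314),small=(492,381),sq=(371,298),long=(279,387)))):
    g=d["pixels"].min(2)
    m=(g>175).astype(np.uint8); nl,lab,st,ce=cv2.connectedComponentsWithStats(m,connectivity=4)
    for k,s in seeds.items():
        s=np.array(s)*.7; l=lab[int(s[1]),int(s[0])]
        ys,xs=np.where(lab==l); P=ray(d,np.c_[xs,ys],.003); (c,w,a)=cv2.minAreaRect((P*1000).astype(np.float32))
        print(n,k,l,len(xs),P.mean(0).round(4),np.round(c,1),np.round(w,1),round(a,1), g[int(s[1]),int(s[0])])
t=[(444,223),(275,233),(346,302),(237,308),(298,272),(496,272)]
s=[(384,378),(594,355),(490,293),(609,286),(551,316),(318,339)]
for d,q,n in((T,t,"t"),(S,s,"s")):
    rows=[crop(d,np.array(c)*.7,26,5) for c in q]
    cv2.imwrite(f"pics/crop_{n}.png",np.vstack([np.hstack(rows[:3]),np.hstack(rows[3:])]))
    print([ (int(c[0]*.7)-26,int(c[1]*.7)-26) for c in q])
E
```

```text
top large 19 338 [ 0.4489 -0.379 ] [ 448.2 -379.6] [63.8 64.7] 87.9 187
top small 2 155 [0.6391 0.0853] [639.   85.2] [42.3 40.1] 89.9 189
top sq 25 324 [ 0.4294 -0.1189] [ 429.4 -118.6] [55.7 59. ] 21.9 190
top long 1 422 [ 0.618  -0.2909] [ 617.8 -290.5] [120.   38.4] 18.4 188
scene large 12 403 [ 0.4482 -0.3793] [ 447.9 -379.8] [68.9 67.4] 38.1 222
scene small 18 256 [0.6395 0.0851] [640.   84.9] [45.7 48.1] 80.8 224
scene sq 9 352 [ 0.4293 -0.1189] [ 428.8 -118.9] [59.6 60.5] 22.3 225
scene long 16 706 [ 0.6189 -0.2903] [ 617.  -290.8] [124.1  41.5] 18.4 223
[(284, 130), (166, 137), (216, 185), (139, 189), (182, 164), (321, 164)]
[(242, 238), (389, 222), (317, 179), (400, 174), (359, 195), (196, 211)]
```

```bash
sleep 1
```

```text
(no output)
```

View pics/crop_t.png

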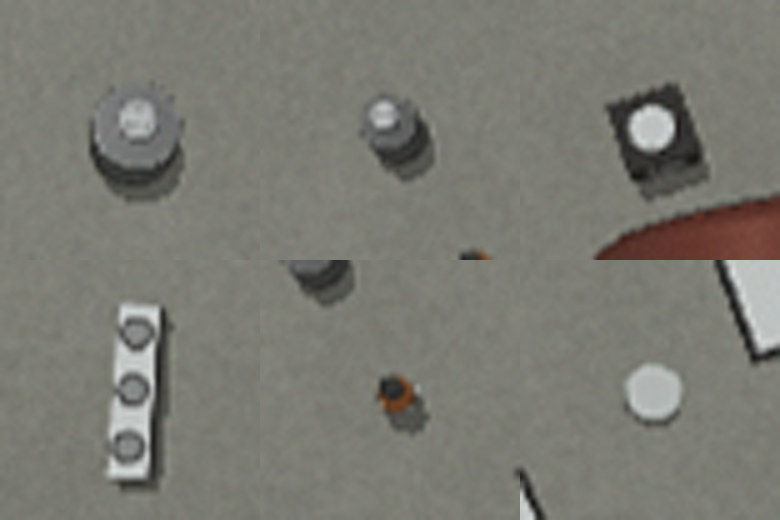

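View pics/crop_s.png

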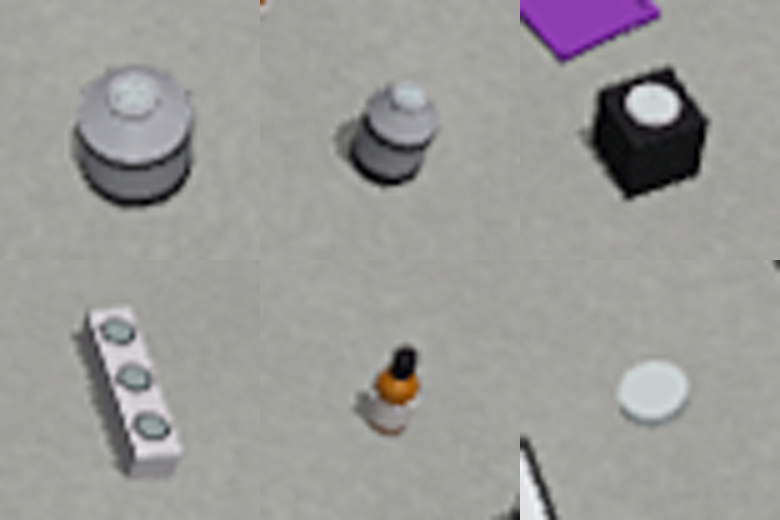

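```bash
python3 - <<'E'
from h import *
T=load("top0.pkl");S=load("scene0.pkl")
to=[(284, 130), (166, 137), (216, 185), (139, 189), (182, 164), (321, 164)]
so=[(242, 238), (389, 222), (317, 179), (400, 174), (359, 195), (196, 211)]
def g(o,i,x,y): return np.array([(x-260*(i%3)+.5)/5-.5+o[i][0],(y-260*(i//3)+.5)/5-.5+o[i][1]])
pts={ 'large':(0,(138,119),(133,95),.062),'small':(1,(382,114),(408,95),.058),'cube':(2,(652,127),(652,104),.048),
'slmid':(3,(133,389),(134,378),.024),'sl1':(3,(138,334),(118,332),.024),'sl3':(3,(127,446),(152,426),.024),
'bottle':(4,(391,389),(404,355),.058),'dish':(5,(653,391),(653,389),.011)}
for k,(i,a,b,z) in pts.items():
    print(k,*ray(T,g(to,i,*a),z).round(4),*ray(S,g(so,i,*b),z).round(4))
# cube corners (top face): top camera & scene
for d,o,c in((T,to,[(607,104),(676,84),(705,160),(634,182)]),(S,so,[(598,95),(672,69),(706,121),(628,147)])):
    P=np.vstack([ray(d,g(o,2,*q),.048) for q in c]); print(P.round(3).tolist(),P.mean(0),[np.degrees(np.arctan2(*(P[(j+1)%4]-P[j])[::-1])).round(1)%90 for j in range(4)])
for d,o,c in((T,to,[(121,305),(160,306),(149,480),(108,479)]),(S,so,[(90,312),(130,308),(180,452),(134,462)])):
    P=np.vstack([ray(d,g(o,3,*q),.024) for q in c]); print(P.round(3).tolist(),P.mean(0),np.degrees(np.arctan2(*(P[3]-P[0])[::-1])),np.degrees(np.arctan2(*(P[2]-P[1])[::-1])))
E
```

```text
large [ 0.6311 -0.1054] [ 0.6324 -0.1054]
small [0.6132 0.2734] [0.6138 0.2714]
cube [0.4544 0.1099] [0.4542 0.1099]
slmid [0.4448 0.3521] [0.4449 0.3527]
sl1 [0.4797 0.3503] [0.4096 0.354 ]
sl3 [0.4088 0.3545] [0.4805 0.3521]
bottle [0.5175 0.2156] [0.5215 0.2153]
dish [ 0.5252 -0.2217] [ 0.5245 -0.2217]
[[0.469, 0.138], [0.481, 0.095], [0.434, 0.077], [0.42, 0.121]] [0.45102387 0.10766746] [np.float64(16.400000000000006), np.float64(21.099999999999994), np.float64(17.400000000000006), np.float64(19.6)]
[[0.445, 0.081], [0.43, 0.125], [0.469, 0.137], [0.483, 0.092]] [0.45675482 0.10889251] [np.float64(19.599999999999994), np.float64(16.5), np.float64(18.0), np.float64(15.0)]
[[0.498, 0.362], [0.498, 0.337], [0.387, 0.34], [0.388, 0.365]] [0.44287443 0.3510823 ] 178.04245106486894 178.5386695220399
[[0.393, 0.342], [0.392, 0.367], [0.5, 0.362], [0.505, 0.334]] [0.44735626 0.35130195] -4.013988816034548 -2.459430325306744
```

```bash
cat >> h.py <<'E'
from scipy.spatial.transform import Rotation as Ro
def rv(deg):
    a=np.radians(deg);c,s=np.cos(a),np.sin(a)
    return Ro.from_matrix(np.array([[c,s,0],[s,-c,0],[0,0,-1]])).as_rotvec()
ZT=.16
J=dict( # pick xy, jaw deg, place xy, jaw deg, tcp z, open, release
 large=((.6318,-.1054),0,(.448,-.3795),0,.014,.085,.080),
 cube=((.4543,.1099),18,(.4293,-.1188),22,.012,.080,.068),
 small=((.6135,.2724),150,(.6393,.0852),150,.014,.070,.060),
 slider=((.4448,.3524),87.5,(.618,-.2907),108.4,.008,.055,.046))
E
python3 - <<'E'
from h import *
from bench import r
for k,(p,a,q,b,z,_,_) in J.items():
    for h in(0,180,-180):
        for xy,y in((p,a),(q,b)):
            for zz in(z,ZT):
                s=r.solve_ik([*xy,zz],rv(y+h)); print(k,h,zz,None if s is None else np.round(s,2))
print(r.read_qpos(), r.read_time_s())
E
```

```text
large 0 0.014 [-0.37  0.3  -0.08  1.19  0.    1.2 ]
large 0 0.16 [-0.37  0.23  0.1   1.45  0.    1.2 ]
large 0 0.014 [-0.93  0.14 -0.26  1.17  0.    0.65]
large 0 0.16 [-0.93  0.06 -0.08  1.43  0.    0.65]
large 180 0.014 [-0.37  0.3  -0.08  1.19  0.   -1.94]
large 180 0.16 [-0.37  0.23  0.1   1.45  0.   -1.94]
large 180 0.014 [-0.93  0.14 -0.26  1.17  0.   -2.5 ]
large 180 0.16 [-0.93  0.06 -0.08  1.43  0.   -2.5 ]
large -180 0.014 [-0.37  0.3  -0.08  1.19  0.   -1.94]
large -180 0.16 [-0.37  0.23  0.1   1.45  0.   -1.94]
large -180 0.014 [-0.93  0.14 -0.26  1.17  0.   -2.5 ]
large -180 0.16 [-0.93  0.06 -0.08  1.43  0.   -2.5 ]
cube 0 0.012 [-0.04 -0.23 -0.62  1.17  0.    1.21]
cube 0 0.16 [-0.04 -0.31 -0.42  1.46  0.    1.21]
cube 0 0.012 [-0.57 -0.31 -0.69  1.19 -0.    0.62]
cube 0 0.16 [-0.57 -0.38 -0.48  1.48 -0.    0.62]
cube 180 0.012 [-0.04 -0.23 -0.62  1.17  0.   -1.93]
cube 180 0.16 [-0.04 -0.31 -0.42  1.46  0.   -1.93]
cube 180 0.012 [-0.57 -0.31 -0.69  1.19 -0.   -2.52]
cube 180 0.16 [-0.57 -0.38 -0.48  1.48 -0.   -2.52]
cube -180 0.012 [-0.04 -0.23 -0.62  1.17  0.   -1.
[... 842 characters left out ...]

slider 0 0.16 [ 0.44  0.   -0.14  1.43 -0.    0.48]
slider 0 0.008 [-0.63  0.43  0.06  1.21  0.   -0.95]
slider 0 0.16 [-0.63  0.36  0.26  1.47  0.   -0.95]
slider 180 0.008 [ 0.44  0.09 -0.33  1.15 -0.   -2.66]
slider 180 0.16 [ 0.44  0.   -0.14  1.43 -0.   -2.66]
slider 180 0.008 [-0.63  0.43  0.06  1.21  0.    2.19]
slider 180 0.16 [-0.63  0.36  0.26  1.47  0.    2.19]
slider -180 0.008 [ 0.44  0.09 -0.33  1.15  0.   -2.66]
slider -180 0.16 [ 0.44  0.   -0.14  1.43  0.   -2.66]
slider -180 0.008 [-0.63  0.43  0.06  1.21  0.    2.19]
slider -180 0.16 [-0.63  0.36  0.26  1.47  0.    2.19]
[-1.39967087e+00  1.04629518e-01  9.65681708e-02  1.56388221e+00
  3.30336514e-05  1.35314694e+00] 0.1
```

```bash
sed -i 's/,150,/,125,/g' h.py; cat >> h.py <<'E'
def pick(r,k):
    p,a,q,b,z,o,rel=J[k]
    r.reach([*p,ZT-.04],rv(a)) if False else r.reach([*p,ZT],rv(a))
    r.grip(o); r.line_to([*p,z],v=.15); r.grip(max(0,.0)); 
    print("grip",r.read_grip_width(),"F",np.round(r.read_contact_force(),1))
def carry(r,k,ez=.0035):
    p,a,q,b,z,o,rel=J[k]
    r.line_to([*p,ZT],v=.15); print("lift w",round(r.read_grip_width(),4),"F",np.round(r.read_contact_force(),1))
    r.reach([*q,ZT],rv(b)); r.line_to([*q,z+.02],v=.18); r.line_to([*q,z+ez],v=.05)
    print("down w",round(r.read_grip_width(),4),"F",np.round(r.read_contact_force(),1))
def release(r,k):
    p,a,q,b,z,o,rel=J[k]
    r.grip(rel); r.line_to([*q,ZT],v=.2); print("t",r.read_time_s())
def shot(r,n):
    for c in("top","scene"):
        d=r.read_camera(c); pickle.dump(d,open(f"{c}{n}.pkl","wb")); cv2.imwrite(f"pics/{c}{n}.png",cv2.resize(d["pixels"][:,:,::-1],(800,600),interpolation=cv2.INTER_CUBIC))
E
python3 - <<'E'
from h import *
from bench import r
pick(r,"large"); shot(r,1); print(r.read_time_s())
E
```

```text
grip 0.054056309303896 F [-2.5  0.8  5.9]
4.1167
```

View pics/scene1.png

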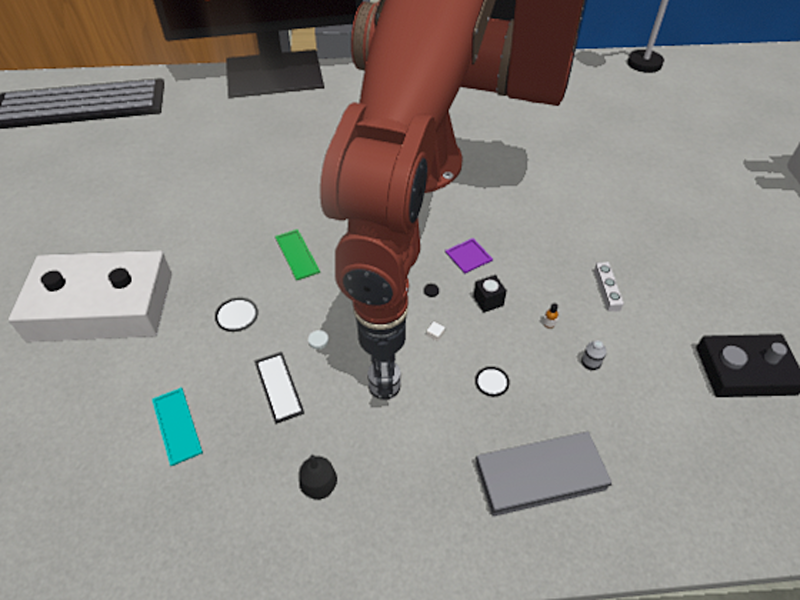

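The large objective is upright between the fingers at (384,380), and the width of about 54 mm fits a 56 mm part. I'll carry it to its tray.

```bash
python3 - <<'E'
from h import *
from bench import r
carry(r,"large"); shot(r,2); print(r.read_time_s())
cv2.imwrite("pics/c2.png",np.hstack([crop(load("scene2.pkl"),(166,215),45,7)]))
E
```

```text
lift w 0.054 F [ 0.1 -0.  -4.2]
down w 0.0539 F [-0.7  0.6  3.6]
7.925
```

View pics/c2.png

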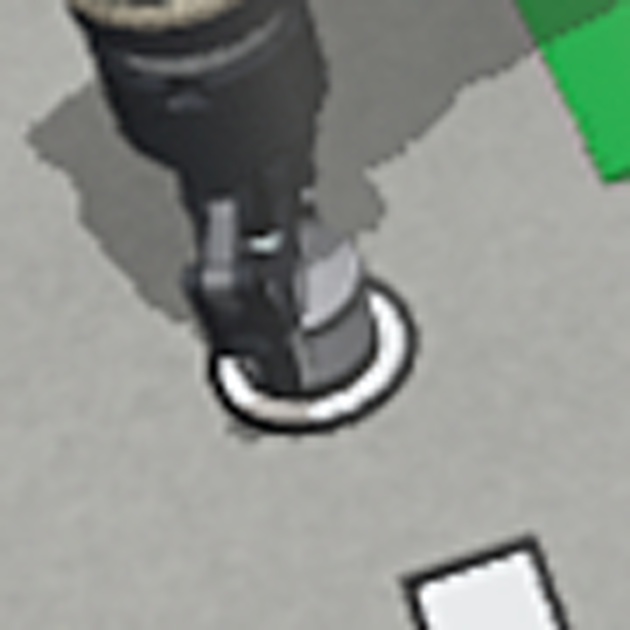

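The crop shows the objective inside the rim, and Fz went from -4 to +3.6 N, so it's on the floor. Releasing it, then picking the cube.

```bash
python3 - <<'E'
from h import *
from bench import r
release(r,"large"); pick(r,"cube"); shot(r,3)
cv2.imwrite("pics/c3.png",np.hstack([crop(load("scene3.pkl"),(166,215),35,8),crop(load("scene3.pkl"),(343,205),35,8)]))
E
```

```text
t 9.175
grip 0.0450661874693079 F [-0.2  0.2  6.1]
```

View pics/c3.png

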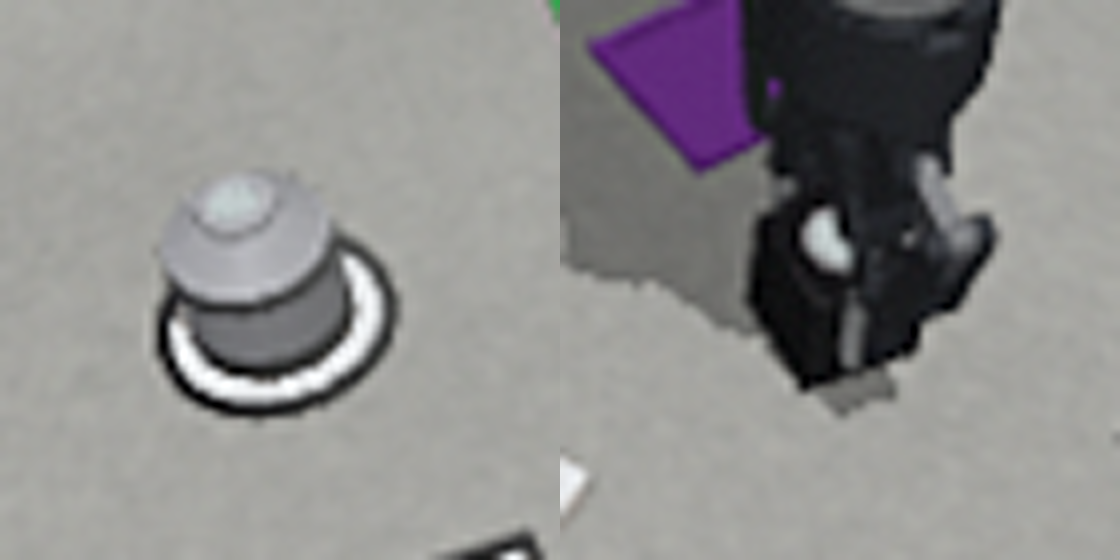

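The large objective stands upright, centred in its tray, and the cube is gripped squarely. Next, place the cube and pick the small objective.

```bash
python3 - <<'E'
from h import *
from bench import r
carry(r,"cube"); release(r,"cube"); pick(r,"small"); shot(r,4)
cv2.imwrite("pics/c4.png",np.hstack([crop(load("scene4.pkl"),(260,205),35,5),crop(load("scene4.pkl"),(410,240),35,5)]))
E
```

```text
lift w 0.045 F [-0.7  0.1 -1.2]
down w 0.0454 F [ 1.9 -1.3  3.1]
t 17.4333
grip 0.03415727690212568 F [-1.  -0.3  5.6]
```

View pics/c4.png

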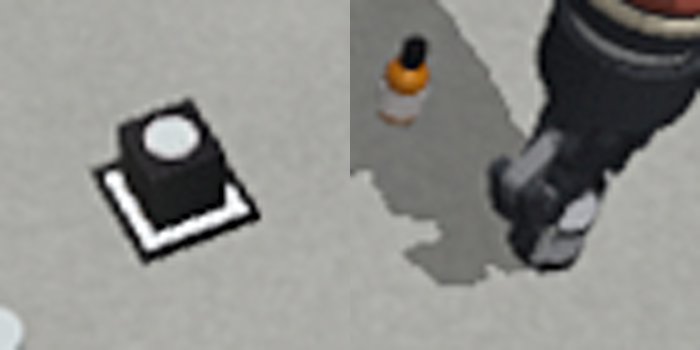

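The cube sits square inside its tray, the small objective is gripped, and the bottle hasn't moved. Continuing.

```bash
python3 - <<'E'
from h import *
from bench import r
carry(r,"small"); release(r,"small"); pick(r,"slider"); shot(r,5)
cv2.imwrite("pics/c5.png",np.hstack([crop(load("scene5.pkl"),(344,260),35,5),crop(load("scene5.pkl"),(426,200),35,5)]))
E
```

```text
lift w 0.0341 F [-0.5 -0.3 -1. ]
down w 0.0342 F [-0.5 -0.2  4.6]
t 25.3583
grip 0.02436652229013717 F [-0.3 -0.   6.3]
```

View pics/c5.png

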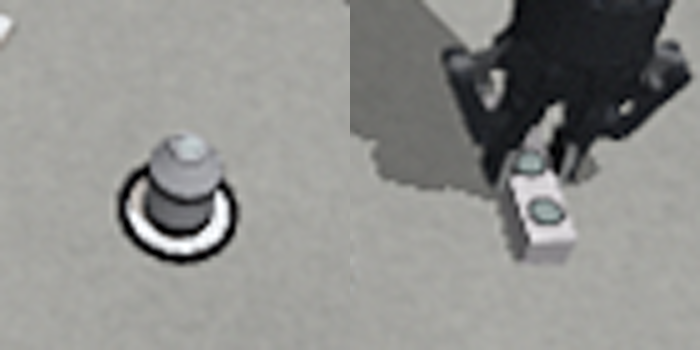

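The small objective stands in its tray. The slider is gripped at its middle, so it goes next.

```bash
python3 - <<'E'
from h import *
from bench import r
carry(r,"slider"); release(r,"slider"); 
r.reach([.40,.30,.25],rv(90)); r.wait(.5); shot(r,6); print(r.read_time_s())
E
```

```text
lift w 0.0241 F [-0.  -0.9 -2.3]
down w 0.0242 F [ 0.2 -1.5  2.6]
t 34.6083
37.475
```

View pics/scene6.png

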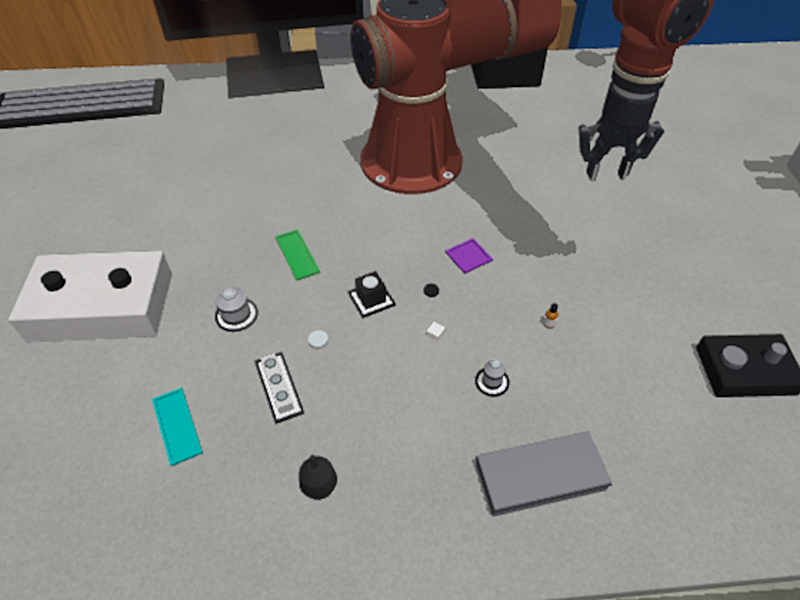

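View pics/top6.png

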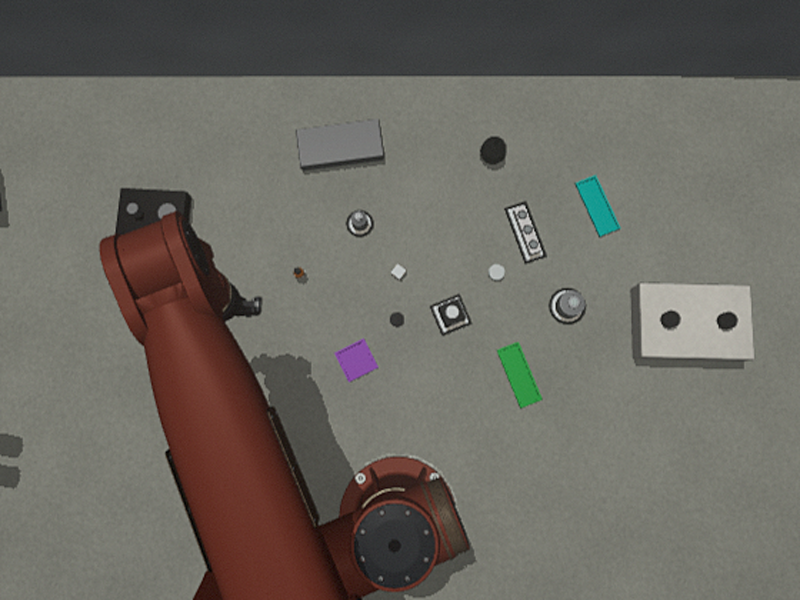

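All four parts are in trays, and the bottle (552,316 scene) and dish (318,339) look unmoved. I'll measure the offsets from crops.

```bash
python3 - <<'E'
from h import *
for c,q in(("top",[(567,306),(360,223),(450,315),(525,232)]),("scene",[(235,305),(492,375),(371,295),(279,387)])):
    d=load(c+"6.pkl"); print([(int(x*.7)-32,int(y*.7)-32) for x,y in q])
    R=[crop(d,np.array(p)*.7,32,6) for p in q]
    cv2.imwrite(f"pics/c6{c}.png",cv2.resize(np.vstack([np.hstack(R[:2]),np.hstack(R[2:])]),(600,600)))
a,b=load("top0.pkl"),load("top6.pkl")
for n,c in(("bottle",(298,272)),("dish",(496,272))):
    print(n,np.abs(crop(a,np.array(c)*.7,12,1).astype(int)-crop(b,np.array(c)*.7,12,1)).mean())
E
```

```text
[(364, 182), (219, 124), (283, 188), (335, 130)]
[(132, 181), (312, 230), (227, 174), (163, 238)]
bottle 1.6290509259259258
dish 1.5752314814814814
```

View pics/c6top.png

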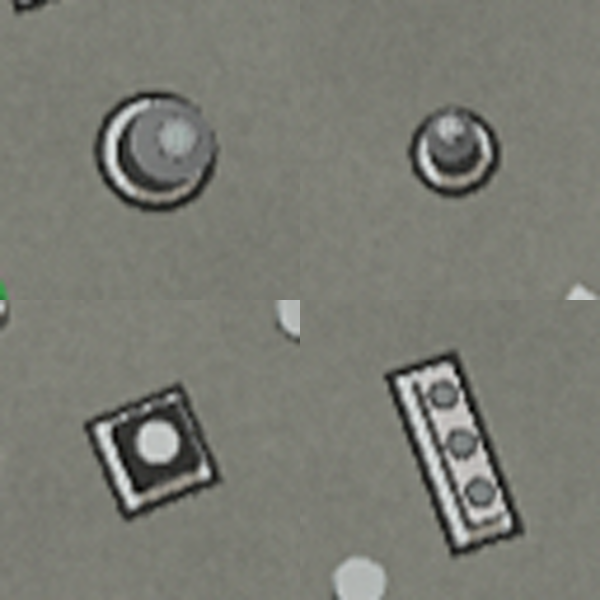

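View pics/c6scene.png

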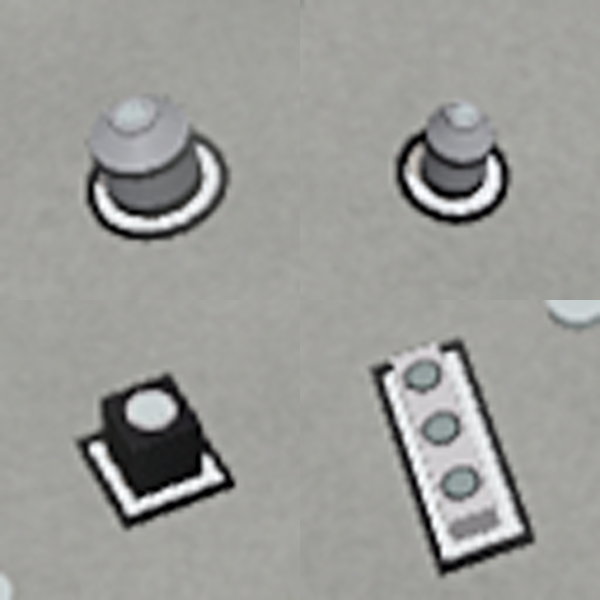

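```bash
python3 - <<'E'
from h import *
k=600/768*6
to=[(364, 182), (219, 124), (283, 188), (335, 130)]; so=[(132, 181), (312, 230), (227, 174), (163, 238)]
g=lambda o,i,p:[(p[0]-300*(i%2)+.5)/k-.5+o[i][0],(p[1]-300*(i//2)+.5)/k-.5+o[i][1]]
A=[("large",0,(177,137),(132,114),.065),("small",1,(451,128),(462,115),.061),("cube",2,(157,442),(152,411),.051),("slider",3,(461,443),(441,428),.027),("slider",3,(443,395),(422,376),.027),("slider",3,(481,492),(460,482),.027)]
for n,i,a,b,z in A:
    q=np.array(J[n][2]); print(n,*((ray(d,g(o,i,p),z)[0]-q).round(4)*1000 for d,o,p in((load("top6.pkl"),to,a),(load("scene6.pkl"),so,b))))
E
```

```text
large [ 0.2 -0.2] [-0.1 -0.5]
small [ 0.3 -1.6] [ 1.3 -1.6]
cube [-0.4 -0.1] [0.9 0.7]
slider [ 0.5 -0.7] [-0.2 -1.1]
slider [34.3 10.6] [-34.2 -12.8]
slider [-33.8 -13.3] [33.6 10.3]
```

```bash
python3 - <<'E'
from bench import r
r.job_done()
E
```

```text
the job is handed in; nothing more can be done
```

All four parts are standing in their own trays, and I handed the job in at about 37.5 s on the robot's clock. `r.job_done()` gives no verdict, so this rests on my last checks.

- **Position:** in the final pictures, both cameras put every part within about 2 mm of its tray centre (limit 12 mm). Those offsets assume each part rests on the 3 mm floor, and the two views agree to about 1.5 mm. The wrist force also showed each part touching the floor before I let go.
- **Alignment:** the slider is about 1° off square from its filter positions. The cube looks square and all parts look upright, judged by eye only.
- **Bottle and dish:** neither has moved, comparing the top camera pictures from before and after.
- **Problems:** no check failed or disagreed. The arm ended parked clear of everything.

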